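Seat the wafer carrier and snap the toggle clamp shut

TASK

With the fingertips only, push the blue wafer carrier along its channel in the aluminium fixture until it is fully home against the end stop; then push the red clamp handle over its dead point so that it snaps into lock and the rubber foot bears down on the carrier. Touch and push only: do not lift the carrier out of its channel, and leave the loose things round the fixture where they are.

Things in the scene. Friction and masses are not known exactly. Their poses are not given: they have to be found in the camera images.
- fixture: Fixed aluminium plate, 190 (x) x 200 (y) x 8 mm; origin at the centre of its underside, on the worktop; place and yaw vary. +x points along the channel to the end stop (roughly away from the robot), +y to the side of the clamp, z up. The channel lies at y = -50 mm between blue rails, inner faces 66 mm apart, 9 mm wide, 9 mm above the plate, x = -90 to 75 mm, open at the -x end.
- nest (a point): Point on the plate's upper face (8 mm above the worktop) where the centre of the carrier's underside lies when it is fully home; fixture coordinates (45, -50, 8) mm. Its axes are those of the fixture. The rubber foot comes down here.
- blue_carrier: Loose blue round wafer carrier, 63 mm across (rim, upper half; 60 mm below) and 12 mm high, about 18 g, lying in the channel 35 to 70 mm short of home. Origin at the centre of its underside, z up; its yaw means nothing. It slides easily.
- clamp_handle (a joint): Red clamp handle, rad: 0 = open, leaning 28 degrees back (to fixture +y); grows as it is pushed towards fixture -y; 0.84 = locked on its stop, leaning 20 degrees the other way. Dead point at about 0.4, some 5 degrees short of upright: before it a spring drives it back open, after it the handle snaps into lock by itself and stays. About 6 N at its top starts it, less and less to the dead point.
- handle_top (a point): Centre of the top end of the handle's red round grip (20 to 26 mm thick, 71 mm long), on the handle's axis 105 mm from its hinge; z points outward along the handle. Open it lies at fixture (45, 123, 138) mm; upright, 150 mm above the worktop.
- stop (a point): Middle of the face of the blue end stop (84 mm wide, 14 mm high above the plate), fixture (76.5, -50, 15) mm: the carrier's rim touches it when home.
- handle_hinge (a point): Middle of the handle's hinge axis, which runs along fixture x; fixture (45, 74, 45) mm. The steel bracket round it is 27 mm wide, y = 34 to 94 mm, 60 mm high above the worktop. While open, the clamp arm stands up here, leaning back, its top about 160 mm above the worktop, clear of the channel; it swings down to -y as the handle is pushed.
- clamp_foot: Black rubber foot of the clamp, 20 mm across, on a spring plunger at the end of the arm; origin at the centre of its underside, z towards the arm. In lock over a carrier that is home it presses it with about 1 N.
- white_carrier: Bystander: loose white wafer carrier, 63 mm across, 12 mm high, standing to the fixture's -y side (it, the tub and the dropper bottle change places). Origin at the centre of the underside.
- wafer_tub: Bystander: loose cream screw-top tub, 68 mm across, 46 mm high, at the fixture's -y side. Origin at the centre of the underside.
- dropper_bottle: Bystander: loose brown dropper bottle with black cap, 38 mm across, 80 mm high, at the fixture's -y side. Origin at the centre of the underside.
- brown_vial: Bystander: loose brown glass vial with blue cap, 20 mm across, 53 mm high, near the fixture's corner at its -x, +y side. Origin at the centre of the underside.
Not all that is in view belongs to the job. What is meant by the blue_carrier is not pink, and is the larger of those in its own colour.

How it is judged:
On the way, in this order (a step that is already met when the one before it is completed fails the run):
1. the blue carrier is home against the end stop (within 3 mm) and flat, the clamp handle still open (below 0.2 rad) (x of blue_carrier in the frame of fixture between 0.042 and 0.048 m and y of blue_carrier in the frame of fixture between -0.054 and -0.046 m and z of blue_carrier in the frame of fixture below 0.011 m and angle between blue_carrier's own z axis and vertical below 0.06 rad and value of joint clamp_handle below 0.2 rad), for 0.2 s.
2. the handle is in lock (above 0.78 rad) and the foot presses on the carrier (value of joint clamp_handle above 0.78 rad and contact force between clamp_foot and blue_carrier above 0.4 N), for 0.2 s.
At the end, for the whole second after the job is handed in: The blue carrier lies flat and at rest in the channel with its centre within 3 mm (along the channel; 4 mm across) of the nest point, against the end stop; the clamp handle is at rest in lock (above 0.78 rad); the rubber foot presses on the carrier with more than 0.4 N; the bystanders stand upright (all of step 2 and x of blue_carrier in the frame of fixture between 0.042 and 0.048 m and y of blue_carrier in the frame of fixture between -0.054 and -0.046 m and z of blue_carrier in the frame of fixture below 0.011 m and angle between blue_carrier's own z axis and vertical below 0.06 rad and velocity of joint clamp_handle below 0.05 rad/s and linear speed of blue_carrier below 0.01 m/s and angle between each of white_carrier, wafer_tub, dropper_bottle, brown_vial's own z axis and vertical below 0.1 rad); the robot touches nothing.
It fails at once if the blue carrier is lifted more than 7 mm off the plate or tipped over 0.3 rad (z of blue_carrier in the frame of fixture above 0.015 m or angle between blue_carrier's own z axis and vertical above 0.3 rad).
It fails at once if a bystander is moved by more than 15 mm (distance of any of white_carrier, wafer_tub, dropper_bottle, brown_vial from where it was at the start of the episode above 0.015 m).
It also fails if it takes over 48 s, if anything falls off the work surface, if the arm or the gripper's body presses on something with over 40 N, if the wrist force passes 120 N, or if a joint passes its speed limit or range.

ROBOT

A 7-joint arm with a two-finger parallel gripper is mounted at the origin on a cart in front of the work surface, level with it; the furniture and walls round the work are solid. World frame = base frame: x ahead of the robot, y to its left, z up, the work surface at z = 0. Lengths are in m, angles in rad, forces in N, time in s.
With the tool pointing down it reaches from about 0.425 to 0.875 m from the base axis. Payload 4.7 kg.
Tool frame: the origin (TCP) lies between the finger pads; the fingertips stand 19 mm ahead of it and the grasp point (between the pads) is the TCP; z points along the fingers, y is the line along which they close (so a half turn about z gives the same grasp; the last joint's range is limited). The gripper opens to 85 mm and grips with 20 to 120 N. Pads are 22 mm wide; open, the fingers measure 114 mm over their backs; the gripper's body (76 mm by 85 mm) begins 54 mm behind the grasp point. The pads swing forward as they close: fully open they stand 13 mm farther back than shut.
Start: joints at [-1.092, 0.321, -0.07, 1.45, 0.023, 1.371, -0.057], TCP at [0.291, 0.581, 0.25] pointing down, gripper open.
Joint ranges: [-2.86, 2.86], [-0.3, 2.09], [-1.38, 1.24], [0.06, 2.45], [-1.56, 4.7], [0.09, 2.05], [-2.69, 2.69]. Speed limits (rad/s): [2.57, 2.57, 3.14, 3.14, 3.14, 3.14, 3.14].

INTERFACE

Orientations are given as [roll, pitch, yaw] about the fixed x, y, z axes, in that order (R = Rz(yaw) Ry(pitch) Rx(roll)).
In Python, from rig import ctrl gives the robot as it stands.
- The arm moves only by the tool send_rows, never from a script. Its argument "deltas" is a list of rows, each a list of 7 numbers: the shift along the tool's x, y, z in units of 60 mm (1.0 is 60 mm), then the turn, a rotation vector about the tool's x, y, z in units of 8 degrees (1.0 is 8 degrees), then the opening, from 0 (shut) to 1 (fully open). In form: [[x, y, z, rx, ry, rz, fingers], ...]. A call has exactly 5 rows; each row is the pose to reach, as a shift and turn from the pose commanded when the call began, along the tool's axes at that moment; what a row does not reach only later rows make up. A row lasts 1/8 s, in which the tool goes at most 62.5 mm and 10.7 degrees, less where a joint would pass 70% of its speed; a pose out of reach is approached as far as the arm can. A call with a gripper value outside its range is refused whole. The fingers move at their own pace and stop on an object; "grip_force" is the grip in N (left out, the last holds). Time passes only in rows, so rows that repeat a pose let the fingers close, or fill a call up. It gives the time, the measured TCP pose, the force, the opening and the grip force at its end, in the units of the state.
- ctrl.get_obs(): the state, without advancing time (a new reading comes with each control period).
- ctrl.snapshot(name): name is "side" or "top" or "wrist"; returns a dict with "image" (384x512x3 uint8, red, green, blue), "camera_matrix" (3x3 intrinsics, pixels), "R" (3x3) and "t" (3): a world point X has camera coordinates R X + t. Camera axes: x right, y down, z forward; pixel columns grow to the right and rows downward; lengths in m; the calibration is good to about 2 mm. A picture is of the moment at which its call begins. There is no depth.
- ctrl.finish_job(): hands the job in; it is judged then, once.
Trained networks look in the newest picture that a camera, given by its name, has taken for a name from the list of things; names that differ only in an ending like _2 or _b are one class to them, and where a whole thing is asked for, a point or a joint stands for the part that bears it (a point fixed in the world has none). Each returns a list of dicts, best first, with "p" (0 to 1); they miss things now and then, are a little off and sometimes report something else, mostly with a low value. They report only what shows in the picture. A call takes as long as a camera call. They do not tell look-alikes from the thing itself.
- ctrl.search_frame(camera, name): "bbox" ([centre column, centre row, width, height] in pixels, round what is visible of it).
- ctrl.regions_of(camera, name): "mask" (384x512 bool, what is visible of it) and "bbox" ([centre column, centre row, width, height] in pixels, round what is visible of it).
- ctrl.tip_of(camera, name): "at" ([column, row] in pixels: a listed point, or the origin of a listed thing).
The state is a dict: "clock": time; "q": joint angles; "joint_velocities": joint speeds; "tau": joint torques, N m; "tcp_pos": TCP position; "eef_rot": TCP orientation; "ft_force": force on the tool from outside, world axes, zero at the start; "moment": the same for the moment, N m; "width": finger opening in m; "finger_force": force on a finger pad.
Only numpy, scipy, OpenCV 4.12 (cv2) and the standard library are available. Lean on these libraries where they do the work, as an engineer would, in place of code of your own. Each camera call takes 0.05 s, during which the arm holds its last target. There are 200 camera calls.

## Working session

There is one attempt and no reset: what is moved stays moved. The work goes in short steps, Python scripts to look and compute and a tool call to move; the robot and the scene stay as the last step left them, time stands still between calls to the robot, and variables do not carry over. Pictures are saved under pics/ and viewed, at most 10 in all, crops included, and the job is handed in when it is done.

Besides the shell and the picture viewer there is one more tool, called after "Request:" as a command line: name --pt "numbers of a row" for each row, then --argument value for the rest. send_rows: Moves the arm, as the interface text tells. Its arguments: {"type":"object","properties":{"deltas":{"type":"array"},"grip_force":{"type":"number"}},"required":["deltas"]}

```bash
mkdir -p pics; cat > h.py <<'E'
import numpy as np, cv2
from rig import ctrl
from scipy.spatial.transform import Rotation as Ro
def snap(c,f=None):
    s=ctrl.snapshot(c)
    if f: cv2.imwrite('pics/'+f,cv2.cvtColor(s['image'],cv2.COLOR_RGB2BGR))
    return s
def ray(s,px):
    R,t=np.array(s['R']),np.array(s['t'])
    d=R.T@np.linalg.solve(s['camera_matrix'],[px[0],px[1],1.]); return -R.T@t,d
def onz(s,px,z):
    o,d=ray(s,px); return o+d*(z-o[2])/d[2]
def proj(s,X):
    c=np.array(s['camera_matrix'])@(np.array(s['R'])@np.array(X)+s['t']); return c[:2]/c[2]
E
python3 - <<'E'
from h import *
o=ctrl.get_obs();print(o['tcp_pos'],o['eef_rot'],o['width'],o['clock'])
Z=dict(nest=.008,blue_carrier=.008,stop=.015,handle_hinge=.045,handle_top=.138,fixture=0,white_carrier=0,wafer_tub=0,dropper_bottle=0,brown_vial=0)
for c in ('top','side'):
    s=snap(c,c+'0.png')
    for n,z in Z.items():
        for r in ctrl.tip_of(c,n)[:3]: print(c,n,round(r['p'],2),np.round(r['at']),np.round(onz(s,r['at'],z),4))
E
```

```text
[0.29116781 0.58058439 0.24921728] [-3.13967215e+00  8.94851154e-05  2.67684846e+00] 0.08539577877740186 0.0
top nest 0.56 [251. 172.] [ 0.5776 -0.0869  0.008 ]
top blue_carrier 0.9 [250. 188.] [ 0.5373 -0.0858  0.008 ]
top blue_carrier 0.79 [348. 204.] [ 0.501  -0.3417  0.008 ]
top blue_carrier 0.6 [159. 189.] [0.5268 0.1491 0.008 ]
top stop 0.7 [250. 158.] [ 0.6136 -0.0852  0.015 ]
top stop 0.35 [249. 184.] [ 0.5464 -0.084   0.015 ]
top handle_hinge 0.73 [201. 170.] [0.5759 0.0382 0.045 ]
top fixture 0.61 [226. 184.] [ 0.546  -0.0237  0.    ]
top white_carrier 0.98 [297. 229.] [ 0.4332 -0.211   0.    ]
top wafer_tub 0.8 [296. 203.] [ 0.5011 -0.2067  0.    ]
top dropper_bottle 0.68 [301. 170.] [ 0.5885 -0.2181  0.    ]
top brown_vial 0.45 [165. 215.] [0.4601 0.133  0.    ]
top brown_vial 0.18 [215. 164.] [0.5977 0.0088 0.    ]
side nest 0.62 [278. 221.] [ 0.5813 -0.085   0.008 ]
side blue_carrier 0.89 [306. 312.] [ 0.4999 -0.3516  0.008 ]
side blue_carrier 0.86 [259. 228.] [ 0.5318 -0.09    0.008 ]
side blue_carrier 0.62 [216. 183.] [0.5147 0.1351 0.008 ]
side stop 0.59 [287. 215.] [ 0.6061 -0.0801  0.015 ]
side handle_hinge 0.87 [251. 182.] [0.5736 0.0412 0.045 ]
side handle_top 0.67 [243. 140.] [0.5728 0.0843 0.138 ]
side fixture 0.6 [248. 219.] [ 0.5278 -0.0377  0.    ]
side fixture 0.21 [272. 266.] [ 0.504  -0.2083  0.    ]
side white_carrier 0.8 [236. 282.] [ 0.4215 -0.2186  0.    ]
side wafer_tub 0.82 [273. 265.] [ 0.5084 -0.2053  0.    ]
side dropper_bottle 0.81 [309. 256.] [ 0.5876 -0.2134  0.    ]
side dropper_bottle 0.46 [259. 149.] [0.7017 0.2717 0.    ]
side brown_vial 0.6 [200. 191.] [0.471  0.1283 0.    ]
```

View pics/top0.png

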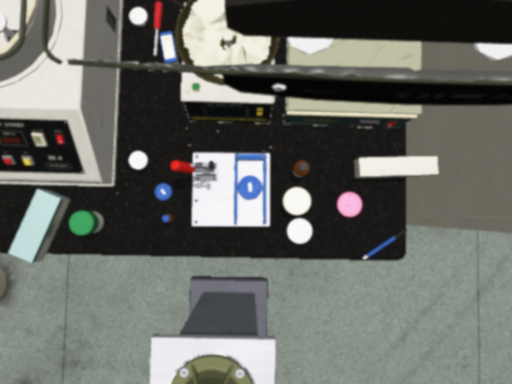

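View pics/side0.png

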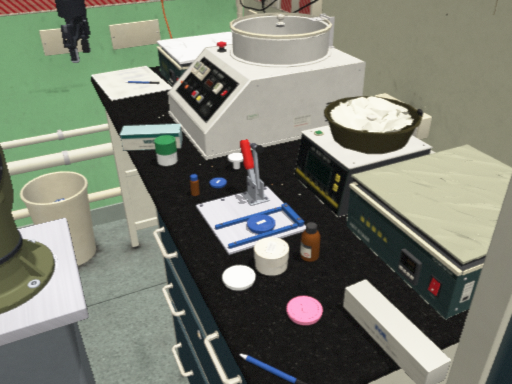

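The top view shows the blue carrier in the channel at (250,188), the red handle at about (182,167), and a small blue look-alike at (163,191) plus a pink one. The side view agrees: carrier (259,228), handle (245,150).

```bash
cat >> h.py <<'E'
def go(pos,yaw,rp=(np.pi,0)):
    o=ctrl.get_obs(); R=Ro.from_euler('xyz',o['eef_rot']); T=Ro.from_euler('xyz',[rp[0],rp[1],yaw])
    d=R.inv().apply(np.array(pos)-o['tcp_pos'])/.06
    r=np.degrees((R.inv()*T).as_rotvec())/8
    print('t',round(o['clock'],2),'tcp',np.round(o['tcp_pos'],4),'delta',np.round(d,2),'rot',np.round(r,2),'F',np.round(o['ft_force'],1))
E
python3 - <<'E'
from h import *
go([.46,-.05,.27],1.571)
go([.46,-.05,.27],2.677)
E
```

```text
t 1.1 tcp [0.2914 0.581  0.2504] delta [-7.23 -8.14 -0.33] rot [ 0.   -0.    7.92] F [-0.5  0.1 -0.3]
t 1.1 tcp [0.2914 0.581  0.2504] delta [-7.23 -8.14 -0.33] rot [ 0.  0. -0.] F [-0.5  0.1 -0.3]
```

Request:
send_rows --pt "-0.6 -0.7 -0.3 0 0 0.8 0" --pt "-1.2 -1.4 -0.3 0 0 1.6 0" --pt "-1.8 -2.1 -0.3 0 0 2.4 0" --pt "-2.4 -2.8 -0.3 0 0 3.2 0" --pt "-3.0 -3.4 -0.3 0 0 4.0 0"

```text
clock: 1.72
tcp_pos: [0.3612, 0.3161, 0.2687]
eef_rot: [3.141, -0.0, 2.114]
ft_force: [0.0, -0.2, 0.7]
width: 0.0001
finger_force: 0.0
```

```bash
python3 -c "
from h import *
go([.46,-.05,.27],1.571)"
```

```text
t 1.73 tcp [0.3612 0.3161 0.2687] delta [-6.07 -1.75 -0.03] rot [ 0.01 -0.    3.89] F [ 0.  -0.2  0.7]
```

Request:
send_rows --pt "-0.9 -0.25 0 0 0 0.8 0" --pt "-1.8 -0.5 0 0 0 1.6 0" --pt "-2.7 -0.8 0 0 0 2.4 0" --pt "-3.6 -1.05 0 0 0 3.2 0" --pt "-4.5 -1.3 0 0 0 3.9 0"

```text
clock: 2.35
tcp_pos: [0.4351, 0.0451, 0.2688]
eef_rot: [3.14, -0.001, 1.571]
ft_force: [1.1, 0.2, -0.1]
width: -0.0
finger_force: 0.0
```

```bash
python3 -c "
from h import *
go([.46,-.05,.27],1.571)
s=snap('wrist','w1.png')
Z=dict(nest=.008,blue_carrier=.008,stop=.015,handle_hinge=.045,handle_top=.138,fixture=0,brown_vial=0)
for n,z in Z.items():
  for r in ctrl.tip_of('wrist',n)[:2]: print(n,round(r['p'],2),np.round(r['at']),np.round(onz(s,r['at'],z),4))
"
```

```text
t 2.35 tcp [0.4351 0.0451 0.2688] delta [-1.58  0.42 -0.02] rot [ 0.01 -0.01 -0.  ] F [ 1.1  0.2 -0.1]
nest 0.88 [349. 246.] [ 0.5764 -0.0855  0.008 ]
blue_carrier 0.84 [324.  90.] [0.5234 0.141  0.008 ]
blue_carrier 0.76 [325. 245.] [ 0.5386 -0.0845  0.008 ]
stop 0.97 [373. 247.] [ 0.6098 -0.084   0.015 ]
handle_hinge 0.92 [367. 168.] [0.5763 0.0433 0.045 ]
handle_hinge 0.46 [348. 313.] [ 0.5716 -0.1783  0.045 ]
handle_top 0.94 [413. 142.] [0.5781 0.0866 0.138 ]
fixture 0.81 [322. 213.] [ 0.5328 -0.0347  0.    ]
brown_vial 0.6 [270. 107.] [0.4525 0.12   0.    ]
```

View pics/w1.png

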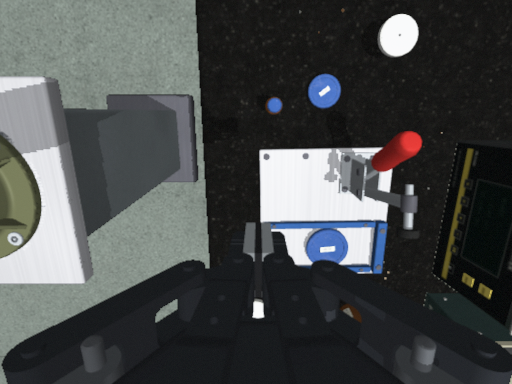

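The wrist view shows the fixture almost at zero yaw: the carrier is at (326,246) in its channel, the stop at (378,247), the handle top at (410,142) and the small decoy at (324,90). The fixture origin is about (0.532, -0.0345), so the carrier is 38 mm short of home.

Request:
send_rows --pt "-0.8 0.2 0 0 0 0 0" --pt "-1.6 0.4 0 0 0 0 0" --pt "-2.16 0.4 0.6 0 0 0 0" --pt "-2.16 0.4 1.6 0 0 0 0" --pt "-2.16 0.4 2.6 0 0 0 0"

```text
clock: 3.38
tcp_pos: [0.4598, -0.0817, 0.1112]
eef_rot: [3.139, -0.001, 1.575]
ft_force: [1.3, 1.2, 0.7]
width: -0.0001
finger_force: 0.0
```

```bash
python3 -c "
from h import *
s=snap('wrist','w2.png')
go([.46,-.0845,.037],1.571)
Z=dict(nest=.008,blue_carrier=.008,stop=.015,handle_hinge=.045,handle_top=.138,fixture=0)
for n,z in Z.items():
  for r in ctrl.tip_of('wrist',n)[:2]: print(n,round(r['p'],2),np.round(r['at']),np.round(onz(s,r['at'],z),4))
"
```

```text
t 3.42 tcp [ 0.4537 -0.0812  0.1037] delta [-0.05  0.12  1.11] rot [-0.08  0.01  0.04] F [-3.8  0.6 -4.7]
nest 0.69 [396. 198.] [ 0.58   -0.0846  0.008 ]
blue_carrier 0.92 [348. 196.] [ 0.5384 -0.0835  0.008 ]
stop 0.78 [435. 199.] [ 0.6095 -0.0835  0.015 ]
handle_hinge 0.81 [448.  24.] [0.5769 0.0393 0.045 ]
fixture 0.71 [344. 142.] [ 0.5327 -0.0378  0.    ]
```

View pics/w2.png

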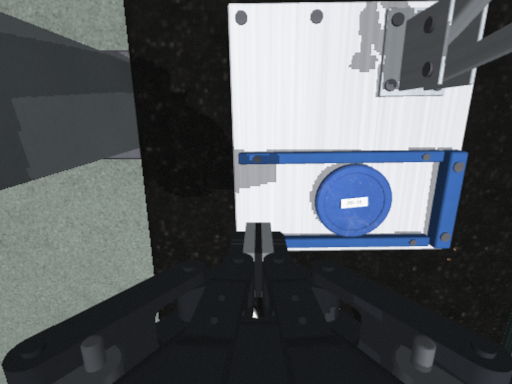

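The close view shows the carrier at (352,200) between the rails, with the shut fingers behind it over the channel's open end and clear of everything.

Request:
send_rows --pt "0 0 0.5 0 0 0 0" --pt "0 0 0.9 0 0 0 0" --pt "0 0 1.1 0 0 0 0" --pt "0 0 1.27 0 0 0 0" --pt "0 0 1.27 0 0 0 0"

```text
clock: 4.35
tcp_pos: [0.4594, -0.0826, 0.0363]
eef_rot: [3.141, -0.0, 1.574]
ft_force: [-0.3, 0.2, -0.3]
width: 0.0004
finger_force: 0.0
```

```bash
python3 -c "
from h import *
s=snap('wrist')
go([.5305,-.084,.034],1.571)
"
```

```text
t 4.4 tcp [ 0.4597 -0.0827  0.0366] delta [-0.03  1.18  0.04] rot [ 0.01 -0.    0.02] F [ 0.6 -0.3  0.2]
```

Request:
send_rows --pt "0 0.1 0.07 0 0 0 0" --pt "-0.02 0.3 0.07 0 0 0 0" --pt "-0.02 0.5 0.07 0 0 0 0" --pt "-0.02 0.65 0.07 0 0 0 0" --pt "-0.02 0.8 0.07 0 0 0 0"

```text
clock: 5.03
tcp_pos: [0.5077, -0.0838, 0.0319]
eef_rot: [-3.141, 0.0, 1.574]
ft_force: [-0.3, -0.4, 0.7]
width: 0.0001
finger_force: 0.9
```

Request:
send_rows --pt "0 0.05 0 0 0 0 0" --pt "0 0.1 0 0 0 0 0" --pt "0 0.15 0 0 0 0 0" --pt "0 0.2 0 0 0 0 0" --pt "0 0.25 0 0 0 0 0"

```text
clock: 5.65
tcp_pos: [0.5224, -0.0836, 0.032]
eef_rot: [3.141, -0.0, 1.574]
ft_force: [-0.5, -1.0, 1.2]
width: 0.0001
finger_force: 0.7
```

```bash
python3 -c "
from h import *
s=snap('wrist','w3.png')
go([.5305,-.084,.032],1.571)
Z=dict(nest=.008,blue_carrier=.008,stop=.015)
for n,z in Z.items():
  for r in ctrl.tip_of('wrist',n)[:2]: print(n,round(r['p'],2),np.round(r['at']),np.round(onz(s,r['at'],z),4))
"
```

```text
t 5.7 tcp [ 0.5228 -0.0836  0.032 ] delta [-0.01  0.13  0.  ] rot [0.01 0.   0.02] F [-0.7  0.5 -0.4]
blue_carrier 0.74 [332. 235.] [ 0.5657 -0.0852  0.008 ]
stop 0.81 [415. 240.] [ 0.611  -0.0845  0.015 ]
```

View pics/w3.png

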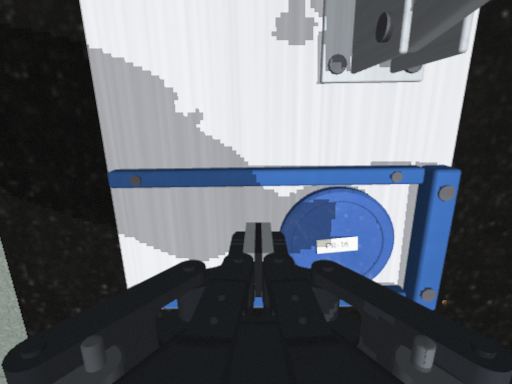

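The carrier's rim edge is at (394,232) and the stop face at (410,230), so a gap of about 11 mm is left.

Request:
send_rows --pt "0 0.04 0 0 0 0 0" --pt "0 0.08 0 0 0 0 0" --pt "0 0.11 0 0 0 0 0" --pt "0 0.14 0 0 0 0 0" --pt "0 0.15 0 0 0 0 0"

```text
clock: 6.48
tcp_pos: [0.5314, -0.0836, 0.0319]
eef_rot: [3.141, 0.0, 1.574]
ft_force: [0.1, 0.1, 1.2]
width: -0.0001
finger_force: 0.1
```

Request:
send_rows --pt "0 0.01 0 0 0 0 0" --pt "0 0.02 0 0 0 0 0" --pt "0 0.03 0 0 0 0 0" --pt "0 0.04 0 0 0 0 0" --pt "0 0.04 0 0 0 0 0"

```text
clock: 7.1
tcp_pos: [0.5337, -0.0836, 0.0319]
eef_rot: [3.141, -0.0, 1.574]
ft_force: [1.2, -0.5, -0.6]
width: -0.0001
finger_force: 0.0
```

```bash
python3 -c "
from h import *
s=snap('wrist','w4.png')
go([.5355,-.084,.032],1.571)
for n,z in dict(nest=.008,blue_carrier=.008,stop=.015).items():
  for r in ctrl.tip_of('wrist',n)[:2]: print(n,round(r['p'],2),np.round(r['at']),np.round(onz(s,r['at'],z),4))
cv2.imwrite('pics/w4c.png',cv2.resize(cv2.cvtColor(s['image'][150:330,240:480],cv2.COLOR_RGB2BGR),None,fx=3,fy=3))
"
```

```text
t 7.15 tcp [ 0.5336 -0.0836  0.0319] delta [-0.01  0.03 -0.  ] rot [ 0.   -0.    0.02] F [0.7 0.3 0.2]
blue_carrier 0.77 [333. 236.] [ 0.5779 -0.0855  0.008 ]
blue_carrier 0.39 [391. 242.] [ 0.6128 -0.0897  0.008 ]
stop 0.92 [395. 241.] [ 0.6111 -0.0854  0.015 ]
```

View pics/w4c.png

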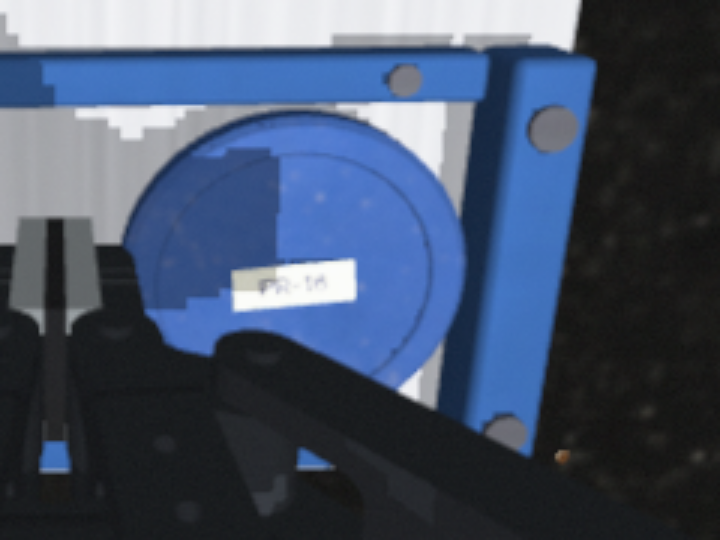

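The rim is about 1–2 mm from the stop face (crop position (465,255)), and the force has not risen yet, so I keep creeping.

Request:
send_rows --pt "0 0.01 0 0 0 0 0" --pt "0 0.02 0 0 0 0 0" --pt "0 0.025 0 0 0 0 0" --pt "0 0.03 0 0 0 0 0" --pt "0 0.03 0 0 0 0 0"

```text
clock: 7.92
tcp_pos: [0.5354, -0.0836, 0.0319]
eef_rot: [3.142, -0.0, 1.574]
ft_force: [-0.3, 0.3, -0.2]
width: 0.0001
finger_force: 0.0
```

```bash
python3 -c "
from h import *
s=snap('wrist','w5.png')
go([.5355,-.084,.032],1.571);print(ctrl.get_obs()['finger_force'])
for n,z in dict(blue_carrier=.008,stop=.015).items():
  for r in ctrl.tip_of('wrist',n)[:2]: print(n,round(r['p'],2),np.round(r['at']),np.round(onz(s,r['at'],z),4))
"
```

```text
t 7.97 tcp [ 0.5354 -0.0836  0.0319] delta [-0.01  0.   -0.  ] rot [ 0.   -0.    0.02] F [ 0.4 -0.4  0.5]
0.025764054735191166
stop 0.63 [393. 241.] [ 0.6119 -0.0855  0.015 ]
stop 0.49 [331. 234.] [ 0.5765 -0.0814  0.015 ]
```

Still no force, so it is not on the stop yet.

Request:
send_rows --pt "0 0.01 0 0 0 0 0" --pt "0 0.015 0 0 0 0 0" --pt "0 0.02 0 0 0 0 0" --pt "0 0.025 0 0 0 0 0" --pt "0 0.025 0 0 0 0 0"

```text
clock: 8.7
tcp_pos: [0.5365, -0.0836, 0.0318]
eef_rot: [-3.141, -0.0, 1.574]
ft_force: [-2.1, -0.2, 0.8]
width: -0.0001
finger_force: 0.9
```

Request:
send_rows --pt "0 0.01 0 0 0 0 0" --pt "0 0.02 0 0 0 0 0" --pt "0 0.03 0 0 0 0 0" --pt "0 0.03 0 0 0 0 0" --pt "0 0.03 0 0 0 0 0"

```text
clock: 9.32
tcp_pos: [0.537, -0.0837, 0.0316]
eef_rot: [-3.138, -0.001, 1.574]
ft_force: [-6.1, 0.1, 4.8]
width: 0.0001
finger_force: 3.8
```

```bash
python3 -c "
from h import *
s=snap('wrist','w6.png')
go([.5355,-.084,.032],1.571);print(ctrl.get_obs()['finger_force'])
cv2.imwrite('pics/w6c.png',cv2.resize(cv2.cvtColor(s['image'][150:330,240:480],cv2.COLOR_RGB2BGR),None,fx=3,fy=3))
"
```

```text
t 9.38 tcp [ 0.537  -0.0836  0.0316] delta [-0.01 -0.03 -0.01] rot [-0.03 -0.    0.02] F [-6.5 -0.1  4.8]
3.7750737369060516
```

View pics/w6c.png

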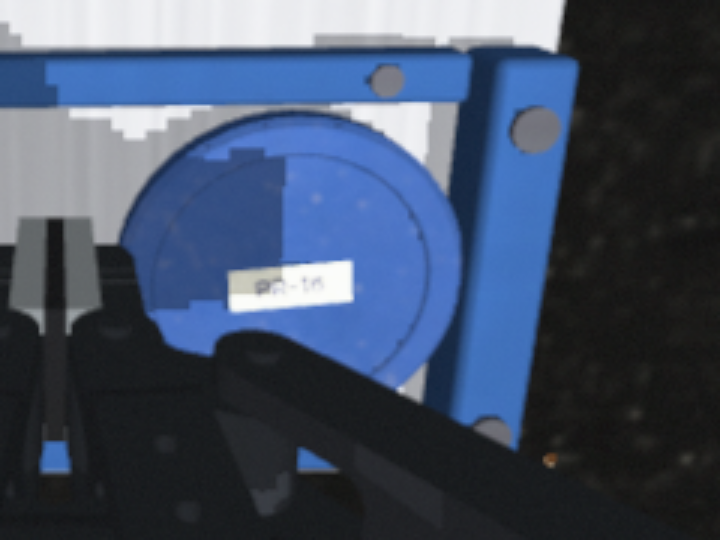

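The rim now touches the stop, and the wrist reads 6 N against it, so the carrier is home. I back off straight, then rise.

Request:
send_rows --pt "0 -0.05 0 0 0 0 0" --pt "0 -0.15 0 0 0 0 0" --pt "0 -0.35 0 0 0 0 0" --pt "0 -0.6 0 0 0 0 0" --pt "0 -0.6 0 0 0 0 0"

```text
clock: 10.0
tcp_pos: [0.5012, -0.0836, 0.0318]
eef_rot: [-3.141, -0.001, 1.573]
ft_force: [0.3, 0.1, 0.0]
width: -0.0003
finger_force: 0.0
```

Request:
send_rows --pt "0 0 -0.7 0 0 0 0" --pt "0 0 -1.6 0 0 0 0" --pt "0 0 -2.5 0 0 0 0" --pt "0 0 -3.4 0 0 0 0" --pt "0 0 -4.0 0 0 0 0"

```text
clock: 10.62
tcp_pos: [0.5036, -0.0839, 0.275]
eef_rot: [3.137, -0.001, 1.574]
ft_force: [0.6, -0.7, 0.1]
width: 0.0002
finger_force: 0.0
```

```bash
python3 -c "
from h import *
s=snap('wrist','w7.png')
go([.578,.15,.272],1.571)
for n,z in dict(nest=.008,blue_carrier=.008,stop=.015,handle_top=.138,handle_hinge=.045).items():
  for r in ctrl.tip_of('wrist',n)[:2]: print(n,round(r['p'],2),np.round(r['at']),np.round(onz(s,r['at'],z),4))
"
```

```text
t 10.68 tcp [ 0.5056 -0.0841  0.2792] delta [3.9  1.22 0.14] rot [ 0.08 -0.01  0.02] F [ 2.4 -1.   3.1]
blue_carrier 0.89 [312. 166.] [ 0.5828 -0.0913  0.008 ]
blue_carrier 0.56 [254. 310.] [ 0.4991 -0.3367  0.008 ]
stop 0.65 [334. 162.] [ 0.6116 -0.0828  0.015 ]
handle_hinge 0.91 [318.  64.] [0.5755 0.04   0.045 ]
```

View pics/w7.png

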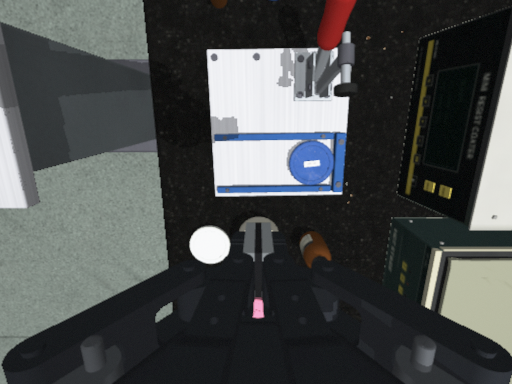

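The carrier is home, centred at (312,163) with its rim on the stop at (334,163), and the handle is still open at (335,20). Next I go over the clamp to the handle's +y side.

Request:
send_rows --pt "0.9 0.3 0 0 0 0 0" --pt "1.8 0.6 0 0 0 0 0" --pt "2.7 0.9 0 0 0 0 0" --pt "3.5 1.2 0 0 0 0 0" --pt "4.0 1.28 0 0 0 0 0"

```text
clock: 11.55
tcp_pos: [0.5783, 0.1596, 0.2693]
eef_rot: [-3.138, 0.001, 1.577]
ft_force: [-0.5, -0.0, 0.8]
width: -0.0001
finger_force: 0.0
```

```bash
python3 -c "
from h import *
s=snap('wrist','w8.png')
go([.578,.15,.131],1.571)
for n,z in dict(handle_top=.138,handle_hinge=.045).items():
  for r in ctrl.tip_of('wrist',n)[:2]: print(n,round(r['p'],2),np.round(r['at']),np.round(onz(s,r['at'],z),4))
"
```

```text
t 11.6 tcp [0.578  0.1643 0.269 ] delta [-0.24  0.01  2.3 ] rot [-0.02 -0.01  0.08] F [ 0.8  4.3 -0.1]
```

View pics/w8.png

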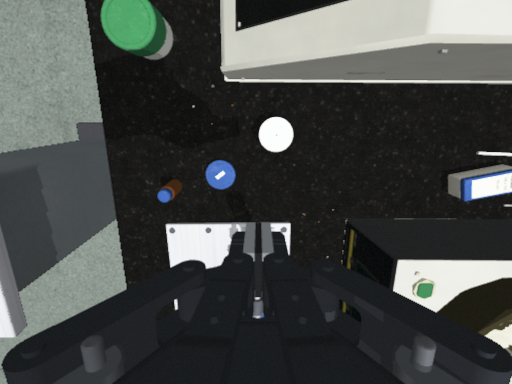

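The view shows the space behind the handle free: the decoy at (220,175) and the vial at (168,190) are low and off to the side, and the balance starts at column 345. I descend beside the handle.

Request:
send_rows --pt "0 0 0.5 0 0 0 0" --pt "0 0 1.0 0 0 0 0" --pt "0 0 1.6 0 0 0 0" --pt "0 0 2.1 0 0 0 0" --pt "0 0 2.35 0 0 0 0"

```text
clock: 12.32
tcp_pos: [0.5775, 0.1543, 0.1286]
eef_rot: [-3.138, 0.002, 1.572]
ft_force: [-0.2, -0.5, -0.8]
width: -0.0003
finger_force: 0.0
```

```bash
python3 -c "
from h import *
s=snap('side','s2.png')
go([.578,.06,.131],1.571)
for n,z in dict(handle_top=.138,handle_hinge=.045).items():
  for r in ctrl.tip_of('side',n)[:2]: print(n,round(r['p'],2),np.round(r['at']),np.round(onz(s,r['at'],z),4))
print(proj(s,[.578,.156,.112]))
cv2.imwrite('pics/s2c.png',cv2.resize(cv2.cvtColor(s['image'][50:270,140:380],cv2.COLOR_RGB2BGR),None,fx=2.5,fy=2.5))
"
```

```text
t 12.38 tcp [0.577  0.1545 0.1275] delta [-1.57  0.02 -0.05] rot [-0.03  0.02  0.01] F [-0.7  0.1 -1.9]
handle_top 0.92 [245. 143.] [0.5721 0.0685 0.138 ]
handle_top 0.58 [199. 194.] [ 0.3998 -0.0998  0.138 ]
handle_hinge 0.57 [253. 182.] [0.5768 0.0407 0.045 ]
handle_hinge 0.26 [275. 223.] [ 0.5498 -0.1337  0.045 ]
[233.73408869 137.84375215]
```

View pics/s2c.png

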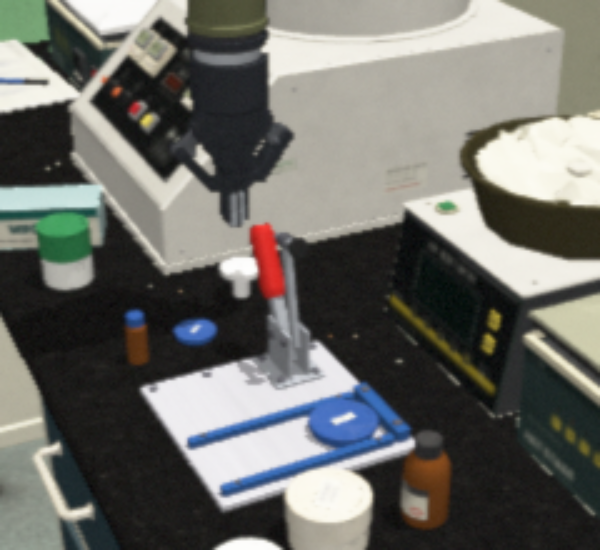

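The fingertips at crop (236,215) stand behind the grip top at (262,230) at the right height, and the carrier is home at (343,420). Now I push the handle.

Request:
send_rows --pt "-0.3 0 0 0 0 0 0" --pt "-0.6 0 0 0 0 0 0" --pt "-0.75 0 0 0 0 0 0" --pt "-0.9 0 0 0 0 0 0" --pt "-1.05 0 0 0 0 0 0"

```text
clock: 13.1
tcp_pos: [0.5799, 0.0989, 0.133]
eef_rot: [3.139, -0.008, 1.577]
ft_force: [-1.6, 10.1, 5.4]
width: -0.0001
finger_force: 4.7
```

Request:
send_rows --pt "-0.1 0 0 0 0 0 0" --pt "-0.2 0 0 0 0 0 0" --pt "-0.3 0 0 0 0 0 0" --pt "-0.4 0 0 0 0 0 0" --pt "-0.5 0 0 0 0 0 0"

```text
clock: 13.72
tcp_pos: [0.5787, 0.0619, 0.1306]
eef_rot: [-3.141, 0.001, 1.573]
ft_force: [0.0, 0.4, -0.2]
width: 0.0001
finger_force: 0.0
```

```bash
python3 -c "
from h import *
s=snap('side','s3.png')
go([.578,.06,.131],1.571)
for n,z in dict(handle_top=.144,clamp_foot=.02).items():
  for r in ctrl.tip_of('side',n)[:2]: print(n,round(r['p'],2),np.round(r['at']),np.round(onz(s,r['at'],z),4))
print('lock',proj(s,[.577,.0035,.144]),'open',proj(s,[.577,.0885,.138]),'foot',proj(s,[.577,-.0845,.02]))
"
```

```text
t 13.78 tcp [0.5787 0.0606 0.1305] delta [-0.01 -0.01 -0.01] rot [-0.01  0.02  0.  ] F [-0.8 -0.2  0.3]
handle_top 0.74 [252. 145.] [0.5757 0.0381 0.144 ]
clamp_foot 0.39 [279. 193.] [0.6281 0.0028 0.02  ]
lock [258.89095953 151.49132028] open [243.79177706 139.06024826] foot [276.15641953 217.11649763]
```

Request:
send_rows --pt "-0.05 0 0 0 0 0 0" --pt "-0.1 0 0 0 0 0 0" --pt "-0.15 0 0 0 0 0 0" --pt "-0.2 0 0 0 0 0 0" --pt "-0.2 0 0 0 0 0 0"

```text
clock: 14.5
tcp_pos: [0.5791, 0.0511, 0.131]
eef_rot: [3.141, 0.0, 1.573]
ft_force: [0.3, 0.3, -0.6]
width: -0.0003
finger_force: 0.0
```

```bash
python3 -c "
from h import *
s=snap('side','s4.png')
go([.578,.06,.131],1.571)
for n,z in dict(handle_top=.144,clamp_foot=.02,blue_carrier=.008).items():
  for r in ctrl.tip_of('side',n)[:2]: print(n,round(r['p'],2),np.round(r['at']),np.round(onz(s,r['at'],z),4))
"
```

```text
t 14.55 tcp [0.5791 0.0514 0.131 ] delta [ 0.14 -0.02 -0.  ] rot [ 0.   -0.    0.02] F [-0.2  0.4 -0.3]
handle_top 0.83 [258. 154.] [ 0.5715 -0.0046  0.144 ]
clamp_foot 0.53 [270. 268.] [ 0.4896 -0.2315  0.02  ]
clamp_foot 0.46 [280. 218.] [ 0.5845 -0.0907  0.02  ]
blue_carrier 0.83 [304. 313.] [ 0.4962 -0.3538  0.008 ]
blue_carrier 0.55 [277. 221.] [ 0.5794 -0.0823  0.008 ]
```

The handle top matches the lock prediction, and the foot is on the carrier. I back away and check once more.

Request:
send_rows --pt "0.3 0 0 0 0 0 0" --pt "0.8 0 0 0 0 0 0" --pt "0.9 0 -0.6 0 0 0 0" --pt "0.9 0 -1.5 0 0 0 0" --pt "0.9 0 -2.3 0 0 0 0"

```text
clock: 15.32
tcp_pos: [0.5787, 0.1075, 0.2708]
eef_rot: [3.141, -0.001, 1.576]
ft_force: [0.4, 1.0, -0.1]
width: 0.0001
finger_force: 0.0
```

Request:
send_rows --pt "0 -0.2 0 0 0 0 0" --pt "0 -0.2 0 0 0 0 0" --pt "0 -0.2 0 0 0 0 0" --pt "0 -0.2 0 0 0 0 0" --pt "0 -0.2 0 0 0 0 0"

```text
clock: 15.95
tcp_pos: [0.5668, 0.1054, 0.2682]
eef_rot: [-3.141, 0.001, 1.574]
ft_force: [0.4, -0.0, 0.7]
width: -0.0002
finger_force: 0.0
```

```bash
python3 -c "
from h import *
s=snap('side','s5.png')
go([.578,.06,.131],1.571)
for n,z in dict(handle_top=.144,clamp_foot=.02,blue_carrier=.008,stop=.015,white_carrier=0,wafer_tub=0,dropper_bottle=0,brown_vial=0).items():
  for r in ctrl.tip_of('side',n)[:2]: print(n,round(r['p'],2),np.round(r['at']),np.round(onz(s,r['at'],z),4))
"
```

```text
t 16.0 tcp [0.5669 0.1054 0.2684] delta [-0.76  0.18  2.29] rot [-0.01  0.    0.02] F [-0.5 -0.6  0.1]
handle_top 0.85 [260. 152.] [0.5792 0.0018 0.144 ]
handle_top 0.56 [240. 281.] [ 0.3722 -0.365   0.144 ]
clamp_foot 0.49 [280. 218.] [ 0.5851 -0.0901  0.02  ]
blue_carrier 0.77 [305. 313.] [ 0.4974 -0.3536  0.008 ]
blue_carrier 0.71 [278. 225.] [ 0.575  -0.0972  0.008 ]
stop 0.59 [286. 217.] [ 0.5998 -0.0863  0.015 ]
white_carrier 0.61 [240. 281.] [ 0.4306 -0.2196  0.    ]
wafer_tub 0.92 [270. 267.] [ 0.501  -0.2089  0.    ]
dropper_bottle 0.91 [310. 256.] [ 0.59   -0.2156  0.    ]
```

Locked, clear and at rest, so I hand in.

```bash
python3 -c "
from rig import ctrl
print(ctrl.finish_job())"
```

```text
the job is handed in; nothing more can be done
None
```

I pushed the blue carrier home against the end stop and snapped the clamp handle into lock with the foot over the carrier. The arm was clear when I handed the job in at about 16 s; lock and foot position are judged from the side camera, the foot's force was not measured, and no verdict was returned.

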